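Set out a plating station on the lab bench

TASK

Set up the bench for plating: put the red-banded Petri dish in the middle of the cork pad and stack the green-banded dish squarely on top of it, stand the orange-capped bottle in the middle of the stirrer's round plate, and stand the red-capped vial on the bench halfway between the plate and the pad, on the straight line joining their centres. Keep these four upright all the time, then let go of everything; do not shift the blue-capped vial, the tip box or the timer.

Things in the scene. Friction and masses are not known exactly. Their poses are not given: they have to be found in the camera images.
- dish_red: closed Petri dish, a flat disc 55 mm in diameter and 15 mm high, with a RED band round its lid and a cream centre; 30 g; loose, lying flat on the bench at the start. Origin: centre of its underside, z up.
- dish_green: closed Petri dish like the other, 55 mm in diameter and 15 mm high, with a GREEN band and a cream centre; 30 g; loose. Origin: centre of its underside, z up.
- vial_red: small amber vial with a RED cap, 28 mm in diameter with straight sides up to 35 mm, cap 25 mm in diameter, 60 mm high overall, standing upright; about 40 g; loose. Origin: centre of its underside, z up.
- bottle: white reagent bottle with a paper label and an ORANGE cap, body 52 mm in diameter up to at least 50 mm, 85 mm high overall, standing upright; about 150 g; loose. Origin: centre of its underside, z up.
- stirrer: low white laboratory stirrer, fixed: housing 115 mm (x) by 120 mm (y), 29 mm high, with a round steel plate 96 mm in diameter on it whose top is 35 mm above the bench. Origin: on the bench directly below the centre of the plate; z up. Its front, with a grey panel and knob, faces its -x (towards the robot, give or take 0.15 rad). The cork pad lies 270 mm away, centre to centre, exactly along the stirrer's y axis, on either its +y or its -y side.
- pad: round cork pad, fixed on the bench, 100 mm in diameter, 6 mm thick. Origin: centre of its underside, z up.
- vial_blue: bystander: amber vial with a BLUE cap, 28 mm in diameter, 60 mm high, standing among the things to be moved; leave it alone. Origin: centre of its underside.
- tip_box: bystander: blue box of yellow pipette tips, 120 mm (x) by 80 mm (y), 56 mm high, to one side of the work; leave it alone. Origin: centre of its underside.
- timer: bystander: grey bench timer with a small screen, 60 mm (x) by 80 mm (y), 25 mm high, to the other side of the work; leave it alone. Origin: centre of its underside.
Not all that is in view belongs to the job. Leave any grey look-alike of the vial_red alone.

How it is judged:
At the end, for the whole second after the job is handed in: Red dish on the pad (12 mm off centre at most), green dish on the red (10 mm), bottle on the plate (12 mm), vial on the bench at most 150 mm from the centres of plate and pad and 15 mm from the line joining them; all four upright within 0.1 rad, released and at rest (horizontal distance between dish_red and pad below 0.012 m and z of dish_red in the frame of pad between 0.003 and 0.009 m and horizontal distance between dish_green and dish_red below 0.01 m and z of dish_green in the frame of dish_red between 0.012 and 0.018 m and horizontal distance between bottle and stirrer below 0.012 m and z of bottle in the frame of stirrer between 0.032 and 0.038 m and horizontal distance between vial_red and stirrer below 0.15 m and horizontal distance between vial_red and pad below 0.15 m and x of vial_red in the frame of stirrer between -0.015 and 0.015 m and height (world z) of vial_red below 0.004 m and angle between each of dish_red, dish_green, vial_red, bottle's own z axis and vertical below 0.1 rad and linear speed of each of dish_red, dish_green, vial_red, bottle below 0.02 m/s); the robot touches nothing.
It fails at once if a dish, the vial or the bottle is tipped by more than 0.7 rad (angle between any of dish_red, dish_green, vial_red, bottle's own z axis and vertical above 0.7 rad).
It fails at once if the blue-capped vial, the tip box or the timer is moved by more than 20 mm (distance of any of vial_blue, tip_box, timer from where it was at the start of the episode above 0.02 m).
It also fails if it takes over 112 s, if anything falls off the work surface, if the arm or the gripper's body presses on something with over 40 N, if the wrist force passes 120 N, or if a joint passes its speed limit or range.

ROBOT

A 7-joint arm with a two-finger parallel gripper is mounted at the origin on the work surface. World frame = base frame: x ahead of the robot, y to its left, z up, the work surface at z = 0. Lengths are in m, angles in rad, forces in N, time in s.
With the tool pointing down it reaches from about 0.425 to 0.95 m from the base axis. Payload 4.7 kg.
Tool frame: the origin (TCP) lies midway between the tips of the shut fingers; the grasp point (between the pads) lies 19 mm behind it (manip.grasp_offset is the distance from the TCP to the grasp point, in m); x points along the fingers, y is the direction in which the jaws open and shut, and the axes are right-handed (so a half turn about x gives the same grasp; the last joint's range is limited). The gripper opens to 87 mm and grips with 3 to 60 N. Pads are 19 mm wide; open, the fingers measure 117 mm over their backs; the gripper's body (75 mm by 190 mm) begins 51 mm behind the grasp point.
Start: joints at [1.132, 0.469, -0.049, 1.532, 0.024, 1.141, -0.082], TCP at [0.269, -0.619, 0.223] pointing down, gripper open.
Joint ranges: [-2.59, 2.59], [-0.33, 1.99], [-1.39, 1.29], [0.1, 2.45], [-1.04, 4.18], [0.21, 1.99], [-2.66, 2.66]. Speed limits (rad/s): [2.57, 2.57, 3.14, 3.14, 3.14, 3.14, 3.14].

INTERFACE

Orientations are given as a unit quaternion [w, x, y, z].
In Python, from plant import manip gives the robot as it stands.
- The arm moves only by the tool step_arm, never from a script. Its argument "increments" is a list of rows, each a list of 7 numbers: the shift along the tool's x, y, z scaled (see below), then the turn, a rotation vector about the tool's x, y, z scaled (see below), then the closure, from 0 (fully open) to 1 (shut). In form: [[tx, ty, tz, rx, ry, rz, hand], ...]. A call has 1 to 8 rows; each row is the pose to reach, as a shift and turn from the pose commanded when the call began, along the tool's axes at that moment, turning the shorter way round; what a row does not reach only later rows make up. The controller multiplies each number of a shift by 0.08 m and each number of a turn by 360 degrees. A row lasts 1/10 s, in which the tool goes at most 50 mm and 8.59 degrees, less where a joint would pass 70% of its speed; a pose out of reach is approached as far as the arm can. A call with a number of a shift or a turn outside -1 to 1 is refused whole. A call with a gripper value outside its range is refused whole. The fingers move at their own pace and stop on an object; the grip force is fixed at half the most. Time passes only in rows, so rows that repeat a pose let the fingers close. It gives the time, the measured TCP pose, the force and the opening at its end, in the units of the state.
- manip.observe(): the state, without advancing time (a new reading comes with each control period).
- manip.read_camera(name): name is "scene" or "top" or "wrist"; returns a dict with "color" (420x560x3 uint8, red, green, blue), "z_map" (420x560 float32, m along the optical axis (not along the pixel's ray), 0 where there is no reading), "camera_matrix" (3x3 intrinsics, pixels), "T" (4x4, takes a point from camera to world coordinates); the wrist camera has in their place "hand_eye" (4x4, takes a point from camera to tool coordinates, whose origin is the TCP and whose axes are the tool frame's). Camera axes: x right, y down, z forward; pixel columns grow to the right and rows downward; lengths in m; the calibration is good to about 2 mm. A picture is of the moment at which its call begins: read the wrist's pose just before it.
- manip.close_job(): hands the job in, once; it reports no verdict.
Trained networks look in a picture, given as the dict that the camera call returned (one of the last four; its "shot" number tells which), for a name from the list of things; names that differ only in an ending like _2 or _b are one class to them, and where a whole thing is asked for, a point or a joint stands for the part that bears it (a point fixed in the world has none). Each returns a list of dicts, best first, with "confidence" (0 to 1); they miss things now and then, are a little off and sometimes report something else, mostly with a low value. They report only what shows in the picture. A call takes as long as a camera call. They do not tell look-alikes from the thing itself.
- manip.look_for(thing, picture): "location" ([x, y, z] in m, in world coordinates, good to about 4 mm: the middle of the surface that is visible of it).
- manip.trace(thing, picture): "mask" (420x560 bool, what is visible of it).
- manip.mark_of(thing, picture): "location" ([x, y, z] in m, in world coordinates, good to about 4 mm: a listed point, or the origin of a listed thing).
The state is a dict: "time": time; "qpos": joint angles; "qvel": joint speeds; "tau": joint torques, N m; "ee_pos": TCP position; "tcp_rot": TCP orientation; "force": force on the tool from outside, world axes, zero at the start; "wrist_torque": the same for the moment, N m; "finger_gap": finger opening in m.
Only numpy, scipy, OpenCV 4.12 (cv2) and the standard library are available. Lean on these libraries where they do the work, as an engineer would, in place of code of your own. Each camera call takes 0.05 s, during which the arm holds its last target.

## Working session

There is one attempt and no reset: what is moved stays moved. The work goes in short steps, Python scripts to look and compute and a tool call to move; the robot and the scene stay as the last step left them, time stands still between calls to the robot, and variables do not carry over. Pictures are saved under pics/ and viewed, and the job is handed in when it is done.

Besides the shell and the picture viewer there is one more tool, called after ">>>" as a command line: name --pt "numbers of a row" for each row, then --argument value for the rest. step_arm: Moves the arm, as the interface text tells. Shifts and turns lie within -1 to 1; 1 stands for 0.08 m of shift or 360 degrees of turn. Its arguments: {"type":"object","properties":{"increments":{"type":"array","items":{"type":"array","items":{"type":"number"}}}},"required":["increments"]}

```bash
ls; mkdir -p pics; python3 - <<'E'
from plant import manip
import cv2,numpy as np,pickle
print(manip.observe())
print(manip.grasp_offset)
for n in("top","scene"):
    p=manip.read_camera(n); pickle.dump(p,open(f'{n}0.pkl','wb'))
    cv2.imwrite(f'pics/{n}0.png',p['color'][:,:,::-1])
    for t in "dish_red dish_green vial_red bottle stirrer pad vial_blue tip_box timer".split():
        print(n,t,[(np.round(d['location'],4).tolist(),round(d['confidence'],2)) for d in manip.mark_of(t,p)])
E
```

```text
pics
{'time': 0.0, 'qpos': array([ 1.1321012 ,  0.46945568, -0.04857584,  1.53371317,  0.02415   ,
        1.14099824, -0.08232701]), 'qvel': array([ 0.00060974, -0.00235994, -0.00091749, -0.00014517, -0.00091642,
       -0.00050019,  0.0009205 ]), 'tau': array([ 1.07761950e-04, -5.07968044e+01, -8.05962528e-02, -2.36157131e+01,
       -6.15550065e-02,  3.79692146e-02,  1.72500359e-04]), 'ee_pos': array([ 0.26867612, -0.6185582 ,  0.22148165]), 'tcp_rot': array([-0.14319843, -0.6921275 , -0.14455318,  0.69250134]), 'force': array([-0.18847956, -0.83835833, -0.38632148]), 'wrist_torque': array([-0.02565786, -0.00201445, -0.0102287 ]), 'finger_gap': 0.08681379863511693}
0.0187
top dish_red [([0.3773, 0.2808, 0.0031], 0.87)]
top dish_green [([0.4462, 0.0202, -0.0015], 0.63)]
top vial_red [([0.4177, 0.2001, 0.0001], 0.66), ([0.3724, 0.1582, 0.0004], 0.66), ([0.4426, 0.137, -0.0007], 0.47)]
top bottle [([0.4385, -0.1145, 0.0016], 0.65)]
top stirrer [([0.6234, 0.1355, -0.0003], 0.85)]
top pad [([0.5862, -0.1301, 0.0004], 0.62)]
top vial_blue [([0.3601, -0.2547, 0.0002], 0.47)]
top tip_box [([0.6151, 0.3767, 0.0005], 0.66)]
top timer [([0.5851, -0.13, 0.003], 0.65), ([0.593, -0.3995, -0.0007], 0.61)]
scene dish_red [([0.4397, 0.1384, 0.0043], 0.15)]
scene dish_green [([0.4473, 0.0206, -0.0004], 0.55)]
scene vial_red [([0.4191, 0.2035, -0.0012], 0.8), ([0.4429, 0.1372, 0.0011], 0.66), ([0.3712, 0.1597, -0.0019], 0.51)]
scene bottle [([0.4376, -0.1115, -0.0004], 0.83)]
scene stirrer [([0.6142, 0.1407, -0.0015], 0.96), ([0.3587, -0.2535, 0.0011], 0.43)]
scene pad [([0.5846, -0.1331, -0.0016], 0.73)]
scene vial_blue [([0.3576, -0.2519, 0.0007], 0.58)]
scene tip_box [([0.4344, -0.1119, -0.0014], 0.67), ([0.6105, 0.3765, 0.0016], 0.56)]
scene timer [([0.5895, -0.3938, -0.0008], 0.8)]
```

View pics/top0.png

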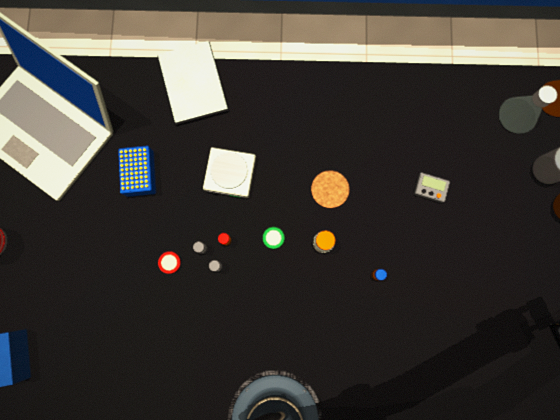

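View pics/scene0.png

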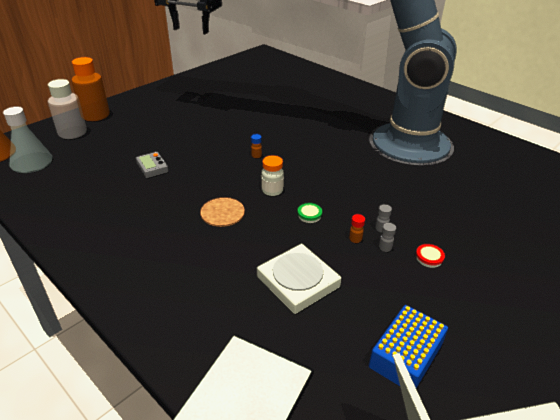

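The top view shows the red vial at about (223,238), two grey look-alikes at (199,247) and (214,266), and the blue vial at (381,275). The dishes are at (169,263) red and (273,238) green. The bottle is at (324,241), the plate at (229,169) and the pad at (330,189). Next I'll refine these by segmentation.

```bash
cat > h.py <<'E'
import numpy as np,cv2,pickle
from scipy.spatial.transform import Rotation as R
def cloud(p,T=None):
    T=p['T'] if T is None else T
    K=p['camera_matrix'];z=p['z_map'];v,u=np.mgrid[:z.shape[0],:z.shape[1]]
    P=np.stack([(u-K[0,2])/K[0,0]*z,(v-K[1,2])/K[1,1]*z,z],-1)
    W=P@T[:3,:3].T+T[:3,3]; W[z==0]=np.nan
    return W
def state(o):
    q=o['tcp_rot'];r=R.from_quat([q[1],q[2],q[3],q[0]])
    return np.array(o['ee_pos']),r.as_matrix()
E
python3 - <<'E'
from h import *
for n in('top','scene'):
    p=pickle.load(open(n+'0.pkl','rb'));W=cloud(p)
    print(n,p['T'][:3,3],p['camera_matrix'][0,0])
    tgt=dict(dr=((.377,.281),.045,.015),dg=((.446,.02),.045,.015),vr=((.443,.137),.025,.06),bo=((.438,-.113),.04,.085),pl=((.622,.137),.075,.035),st=((.622,.137),.11,.029),pad=((.585,-.131),.065,.006),vb=((.36,-.254),.03,.06))
    for k,(c,r,h) in tgt.items():
        m=(np.hypot(W[...,0]-c[0],W[...,1]-c[1])<r)&(W[...,2]>h-.004)&(W[...,2]<h+.004)
        q=W[m]
        if len(q)<5: print(k,len(q));continue
        (cx,cy),rad=cv2.minEnclosingCircle(q[:,:2].astype(np.float32))
        rect=cv2.minAreaRect(q[:,:2].astype(np.float32))
        print(k,len(q),'mean',q.mean(0).round(4),'circ',round(cx,4),round(cy,4),round(rad,4),'rect',np.round(rect[0],4),np.round(rect[1],4),round(rect[2],2))
    print('bench z',np.nanmedian(W[200:230,290:310,2]) )
E
```

```text
top [ 0.33923622 -0.01118148  1.20811962] 461.51098382210915
dr 333 mean [0.3785 0.2828 0.0145] circ 0.3781 0.2821 0.0282 rect [0.3784 0.2823] [0.0542 0.0535] 60.61
dg 324 mean [0.4481 0.0155 0.0147] circ 0.4482 0.0156 0.0275 rect [0.4476 0.015 ] [0.0523 0.052 ] 1.29
vr 81 mean [0.4396 0.1395 0.0595] circ 0.44 0.1391 0.0136 rect [0.4393 0.1388] [0.0228 0.025 ] 1.85
bo 257 mean [ 0.4386 -0.1128  0.0846] circ 0.4394 -0.1128 0.0231 rect [ 0.4389 -0.1129] [0.0446 0.044 ] 45.82
pl 1053 mean [0.6194 0.1356 0.0345] circ 0.6213 0.1328 0.0717 rect [0.6173 0.1356] [0.1167 0.1116] 82.11
st 1072 mean [0.6133 0.135  0.0293] circ 0.6175 0.1357 0.0805 rect [0.6171 0.1364] [0.1201 0.1161] 81.27
pad 1110 mean [ 0.582  -0.1305  0.0055] circ 0.585 -0.131 0.065 rect [ 0.583 -0.13 ] [0.1258 0.1244] 49.9
vb 90 mean [ 0.3599 -0.2517  0.0595] circ 0.3601 -0.2517 0.0135 rect [ 0.3609 -0.2514] [0.0244 0.0252] 1.42
bench z -0.0003167954090458336
scene [1.1149179  0.5581052  0.69530761] 483.5178423241886
dr 400 mean [0.3803 0.2857 0.0134] circ 0.3791 0.2855 0.0285 rect [0.3796 0.2856] [0.0555 0.0539] 35.04
dg 289 mean [0.4498 0.0192 0.0134] circ 0.4494 0.0181 0.0286 rect [0.4492 0.0181] [0.0563 0.0521] 41.63
vr 83 mean [0.4416 0.143  0.0583] circ 0.4412 0.143 0.0142 rect [0.4411 0.1429] [0.0259 0.0251] 50.07
bo 178 mean [ 0.4413 -0.1089  0.0834] circ 0.4406 -0.1101 0.0247 rect [ 0.4404 -0.1091] [0.0465 0.0442] 45.55
pl 1454 mean [0.623  0.14   0.0338] circ 0.6239 0.1347 0.0523 rect [0.6212 0.1388] [0.0964 0.0957] 70.11
st 1599 mean [0.6255 0.1467 0.0288] circ 0.62 0.1388 0.0802 rect [0.6199 0.1392] [0.1209 0.1169] 82.06
pad 954 mean [ 0.5849 -0.1264  0.0047] circ 0.5861 -0.125 0.0609 rect [ 0.5873 -0.1239] [0.1119 0.0991] 42.18
vb 46 mean [ 0.361  -0.2483  0.0582] circ 0.3613 -0.2484 0.0149 rect [ 0.3609 -0.249 ] [0.0277 0.0229] 76.33
bench z -0.0006409085808143367
```

```bash
python3 - <<'E'
from h import *
for n in('top','scene'):
    p=pickle.load(open(n+'0.pkl','rb'));W=cloud(p);hsv=cv2.cvtColor(p['color'],cv2.COLOR_RGB2HSV)
    m=(np.hypot(W[...,0]-.585,W[...,1]+.13)<.075)&(hsv[...,1]>90)&(hsv[...,2]>80)
    q=W[m];print(n,'pad',len(q),q.mean(0).round(4),cv2.fitEllipse(q[:,:2][cv2.convexHull(q[:,:2].astype(np.float32),returnPoints=False)[:,0]].astype(np.float32)))
    m=(np.hypot(W[...,0]-.62,W[...,1]-.137)<.06)&(W[...,2]>(.032 if n=='top' else .0313))
    q=W[m];print('plate',len(q),q.mean(0).round(4),cv2.fitEllipse(q[:,:2][cv2.convexHull(q[:,:2].astype(np.float32),returnPoints=False)[:,0]].astype(np.float32)))
E
python3 - <<'E'
from plant import manip
from h import *
print(state(manip.observe()))
p=manip.read_camera('wrist');print(p['hand_eye'])
E
```

```text
top pad 1151 [ 0.5829 -0.1323  0.0054] ((0.584077775478363, -0.13285483419895172), (0.10212602466344833, 0.10420944541692734), 61.1379508972168)
plate 930 [0.6199 0.1362 0.0351] ((0.6171690225601196, 0.1375970095396042), (0.10428790003061295, 0.11656833440065384), 125.7806396484375)
scene pad 1037 [ 0.5843 -0.1275  0.0042] ((0.5796034932136536, -0.13279643654823303), (0.10236579924821854, 0.11516444385051727), 143.13343811035156)
plate 1428 [0.6231 0.1399 0.0338] ((0.6216233372688293, 0.13856275379657745), (0.09456738084554672, 0.09704762697219849), 133.45672607421875)
(array([ 0.26898068, -0.619136  ,  0.22258697]), array([[ 9.81435641e-05,  3.98405557e-01, -9.17209356e-01],
       [-1.03109430e-04, -9.17209352e-01, -3.98405566e-01],
       [-9.99999990e-01,  1.33673876e-04, -4.89388249e-05]]))
[[ 1.55632160e-04 -2.53134297e-01  9.67431136e-01 -1.62043961e-01]
 [ 9.99999977e-01  1.81303699e-04 -1.13432334e-04  8.43874128e-04]
 [-1.46685230e-04  9.67431132e-01  2.53134319e-01 -6.77241498e-02]
 [ 0.00000000e+00  0.00000000e+00  0.00000000e+00  1.00000000e+00]]
```

```bash
cat >> h.py <<'E'
def plan(tgt,az,o=None):
    """print calls (unit numbers) to bring TCP to tgt with tool y at azimuth az (deg), tool x down"""
    from plant import manip
    o=o or manip.observe()
    p,M=state(o); a=np.degrees(np.arctan2(M[1,1],M[0,1]))
    print('t',round(o['time'],2),'pos',p.round(4),'az',round(a,1),'tilt',round(np.degrees(np.arccos(-M[2,0])),2),'gap',round(o['finger_gap'],4),'F',np.round(o['force'],1))
    d=np.array(tgt)-p; da=(az-a+180)%360-180
    n=1
    while True:
        out=[];pp=p.copy();aa=a;ok=True
        for i in range(n):
            c,s=np.cos(np.radians(aa)),np.sin(np.radians(aa))
            B=np.array([[0,0,-1],[c,s,0],[s,-c,0]])
            if i==0: B=M.T
            u=B@(d/n)/.08
            if abs(u).max()>1: ok=False
            out.append(np.r_[u,-da/n/360]);aa+=da/n
        if ok: break
        n+=1
    for u in out: print(np.round(u,3).tolist(),'rows>=',max(int(np.ceil(np.linalg.norm(u[:3])*.08/.05)),int(np.ceil(abs(u[3]*360)/8.59))))
E
python3 -c "
from h import *
plan((.44,-.111,.2),0)"
```

```text
t 1.05 pos [ 0.269  -0.6191  0.2226] az -66.5 tilt 0.01 gap 0.0871 F [-0.5  0.8  0.2]
[0.04, -0.711, -0.642, -0.026] rows>= 2
[0.04, -0.595, -0.75, -0.026] rows>= 2
[0.04, -0.463, -0.838, -0.026] rows>= 2
[0.04, -0.318, -0.903, -0.026] rows>= 2
[0.04, -0.165, -0.943, -0.026] rows>= 2
[0.04, -0.007, -0.957, -0.026] rows>= 2
[0.04, 0.151, -0.945, -0.026] rows>= 2
```

>>> step_arm --pt "0.02 -0.35 -0.32 -0.013 0 0 0" --pt "0.04 -0.711 -0.642 -0.026 0 0 0" --pt "0.04 -0.711 -0.642 -0.026 0 0 0"

```text
time: 1.35
ee_pos: [0.2969, -0.541, 0.2193]
tcp_rot: [0.202, 0.678, 0.204, -0.677]
force: [0.9, 0.4, -0.0]
finger_gap: 0.087
```

>>> step_arm --pt "0.02 -0.3 -0.37 -0.013 0 0 0" --pt "0.04 -0.595 -0.75 -0.026 0 0 0" --pt "0.04 -0.595 -0.75 -0.026 0 0 0"

```text
time: 1.65
ee_pos: [0.3209, -0.469, 0.2163]
tcp_rot: [0.256, 0.659, 0.258, -0.658]
force: [0.7, 0.0, -0.1]
finger_gap: 0.087
```

>>> step_arm --pt "0.02 -0.23 -0.42 -0.013 0 0 0" --pt "0.04 -0.463 -0.838 -0.026 0 0 0" --pt "0.04 -0.463 -0.838 -0.026 0 0 0"

```text
time: 1.95
ee_pos: [0.3451, -0.3971, 0.2131]
tcp_rot: [0.309, 0.636, 0.31, -0.635]
force: [0.1, -0.3, 0.3]
finger_gap: 0.0869
```

>>> step_arm --pt "0.02 -0.16 -0.45 -0.013 0 0 0" --pt "0.04 -0.318 -0.903 -0.026 0 0 0" --pt "0.04 -0.318 -0.903 -0.026 0 0 0"

```text
time: 2.25
ee_pos: [0.3698, -0.3252, 0.21]
tcp_rot: [0.36, 0.609, 0.361, -0.608]
force: [-0.3, 0.3, -0.4]
finger_gap: 0.0865
```

>>> step_arm --pt "0.02 -0.08 -0.47 -0.013 0 0 0" --pt "0.04 -0.165 -0.943 -0.026 0 0 0" --pt "0.04 -0.165 -0.943 -0.026 0 0 0"

```text
time: 2.55
ee_pos: [0.3947, -0.2533, 0.2069]
tcp_rot: [0.409, 0.577, 0.409, -0.576]
force: [-0.4, -0.1, -0.7]
finger_gap: 0.087
```

>>> step_arm --pt "0.02 0 -0.48 -0.013 0 0 0" --pt "0.04 -0.007 -0.957 -0.026 0 0 0" --pt "0.04 -0.007 -0.957 -0.026 0 0 0" --pt "0.04 -0.007 -0.957 -0.026 0 0 0"

```text
time: 2.95
ee_pos: [0.4186, -0.1855, 0.2036]
tcp_rot: [-0.453, -0.543, -0.452, 0.543]
force: [0.3, -0.4, -0.3]
finger_gap: 0.0868
```

```bash
python3 - <<'E'
from h import *
from plant import manip
plan((.44,-.111,.2),0)
o=manip.observe();p=manip.read_camera('wrist');pos,M=state(o)
T=np.eye(4);T[:3,:3]=M;T[:3,3]=pos;W=cloud(p,T@p['hand_eye'])
cv2.imwrite('pics/w1.png',p['color'][:,:,::-1])
for n,c,r,h in(('bottle',(.44,-.111),.04,.085),('dg',(.4485,.017),.045,.015),('vr',(.4405,.141),.025,.06),('vb',(.36,-.25),.03,.06)):
    m=(np.hypot(W[...,0]-c[0],W[...,1]-c[1])<r)&(abs(W[...,2]-h)<.005);q=W[m]
    if len(q)>9: print(n,len(q),q.mean(0).round(4),cv2.minEnclosingCircle(q[:,:2].astype(np.float32)))
E
```

```text
t 2.95 pos [ 0.4186 -0.1855  0.2036] az -10.4 tilt 0.06 gap 0.0868 F [ 0.3 -0.4 -0.3]
[0.044, 0.094, -0.965, -0.029] rows>= 2
bottle 2254 [ 0.4384 -0.1129  0.0848] ((0.43840742111206055, -0.11307524889707565), 0.023259880021214485)
dg 851 [ 0.4445 -0.0016  0.0144] ((0.4459438920021057, 0.005646617617458105), 0.025662589818239212)
vb 126 [ 0.3613 -0.2433  0.059 ] ((0.3600841164588928, -0.24695667624473572), 0.011891476809978485)
```

>>> step_arm --pt "0.3 0.05 -0.46 -0.015 0 0 0" --pt "0.9 0.09 -0.94 -0.029 0 0 0" --pt "0.9 0.09 -0.94 -0.029 0 0 0" --pt "0.9 0.09 -0.94 -0.029 0 0 0"

```text
time: 3.4
ee_pos: [0.438, -0.1123, 0.13]
tcp_rot: [0.499, 0.499, 0.501, -0.501]
force: [0.8, 0.1, -0.2]
finger_gap: 0.0873
```

```bash
python3 - <<'E'
from h import *
from plant import manip
plan((.439,-.1125,.026),0)
E
```

```text
t 3.4 pos [ 0.438  -0.1123  0.13  ] az 0.0 tilt 0.19 gap 0.0873 F [ 0.8  0.1 -0.2]
[0.65, 0.009, 0.002, 0.0] rows>= 2
[0.65, 0.007, 0.001, 0.0] rows>= 2
```

>>> step_arm --pt "0.4 0.005 0 0 0 0 0" --pt "0.8 0.01 0 0 0 0 0" --pt "0.8 0.01 0 0 0 0 0"

```text
time: 3.7
ee_pos: [0.4375, -0.1141, 0.0655]
tcp_rot: [-0.498, -0.499, -0.501, 0.502]
force: [-1.0, 0.8, -0.2]
finger_gap: 0.087
```

>>> step_arm --pt "0.25 0 0 0 0 0 0" --pt "0.5 0 0 0 0 0 0" --pt "0.5 0 0 0 0 0 0.3" --pt "0.5 0 0 0 0 0 0.5" --pt "0.5 0 0 0 0 0 0.7" --pt "0.5 0 0 0 0 0 1" --pt "0.5 0 0 0 0 0 1" --pt "0.5 0 0 0 0 0 1"

```text
time: 4.5
ee_pos: [0.4399, -0.112, 0.028]
tcp_rot: [0.501, 0.5, 0.5, -0.5]
force: [-1.5, 0.2, 4.3]
finger_gap: 0.0513
```

>>> step_arm --pt "-0.1 0 0 0 0 0 1" --pt "-0.3 0 0 0 0 0 1" --pt "-0.6 0 0 0 0 0 1" --pt "-0.9 0 0 0 0 0 1" --pt "-0.9 0 0 0 0 0 1"

```text
time: 5.0
ee_pos: [0.4417, -0.112, 0.1021]
tcp_rot: [0.502, 0.501, 0.498, -0.499]
force: [0.2, -0.1, -2.0]
finger_gap: 0.051
```

```bash
python3 - <<'E'
from h import *
from plant import manip
plan((.621,.138,.11),0)
p=manip.read_camera('scene')
cv2.imwrite('pics/s2.png',p['color'][:,:,::-1])
E
```

```text
t 5.0 pos [ 0.4417 -0.112   0.1021] az 0.1 tilt 0.35 gap 0.051 F [ 0.2 -0.1 -2. ]
[-0.023, 0.561, -0.781, 0.0] rows>= 2
[-0.025, 0.561, -0.781, 0.0] rows>= 2
[-0.025, 0.561, -0.781, 0.0] rows>= 2
[-0.025, 0.561, -0.781, 0.0] rows>= 2
```

View pics/s2.png

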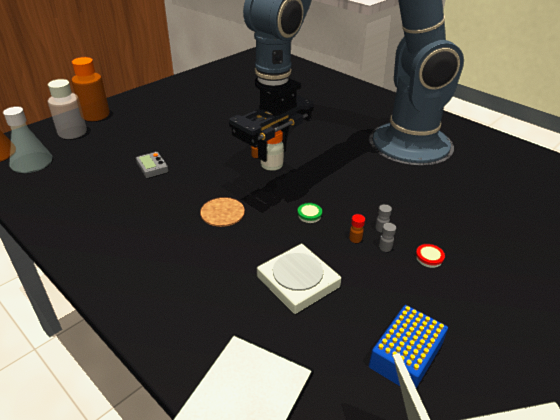

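The bottle hangs upright in the gripper at about (272,155). Next I carry it to the plate.

>>> step_arm --pt "-0.01 0.14 -0.2 0 0 0 1" --pt "-0.02 0.35 -0.49 0 0 0 1" --pt "-0.02 0.56 -0.78 0 0 0 1"

```text
time: 5.35
ee_pos: [0.4836, -0.0491, 0.0997]
tcp_rot: [0.499, 0.499, 0.501, -0.501]
force: [0.7, -0.6, -1.4]
finger_gap: 0.0515
```

>>> step_arm --pt "-0.01 0.19 -0.26 0 0 0 1" --pt "-0.02 0.37 -0.52 0 0 0 1" --pt "-0.02 0.56 -0.78 0 0 0 1"

```text
time: 5.65
ee_pos: [0.5283, 0.0139, 0.101]
tcp_rot: [0.5, 0.499, 0.501, -0.5]
force: [0.8, 0.3, -1.7]
finger_gap: 0.0517
```

>>> step_arm --pt "-0.01 0.19 -0.26 0 0 0 1" --pt "-0.02 0.37 -0.52 0 0 0 1" --pt "-0.02 0.56 -0.78 0 0 0 1"

```text
time: 5.95
ee_pos: [0.5731, 0.0762, 0.1023]
tcp_rot: [0.5, 0.499, 0.501, -0.501]
force: [0.7, -0.3, -2.1]
finger_gap: 0.0511
```

>>> step_arm --pt "-0.01 0.19 -0.26 0 0 0 1" --pt "-0.02 0.37 -0.52 0 0 0 1" --pt "-0.02 0.5 -0.68 0 0 0 1" --pt "-0.02 0.56 -0.78 0 0 0 1" --pt "-0.02 0.56 -0.78 0 0 0 1" --pt "-0.02 0.56 -0.78 0 0 0 1"

```text
time: 6.55
ee_pos: [0.6175, 0.1371, 0.1047]
tcp_rot: [-0.5, -0.499, -0.501, 0.501]
force: [-1.0, -0.8, -2.2]
finger_gap: 0.0515
```

```bash
python3 - <<'E'
from h import *
from plant import manip
plan((.620,.137,.062),0)
for n in('top','scene'):
    p=manip.read_camera(n);W=cloud(p)
    cv2.imwrite(f'pics/{n}3.png',p['color'][:,:,::-1])
    print(n,[(np.round(d['location'],4),round(d['confidence'],2)) for d in manip.mark_of('bottle',p)])
E
```

```text
t 6.55 pos [0.6175 0.1371 0.1047] az 0.1 tilt 0.15 gap 0.0515 F [-1.  -0.8 -2.2]
[0.533, 0.033, 0.0, 0.0] rows>= 1
top []
scene [(array([0.6132, 0.14  , 0.0763]), 0.73)]
```

View pics/scene3.png

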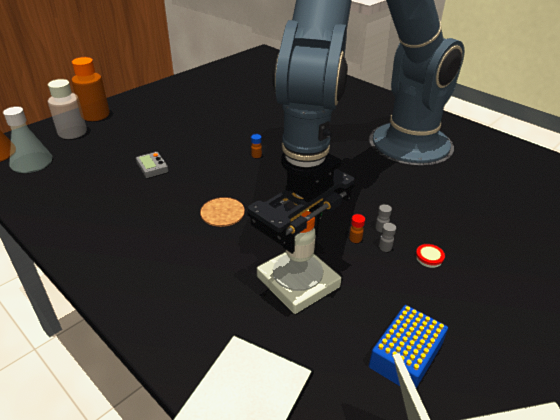

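The bottle is held upright over the plate at about (303,250). I'll lower it and check the force before letting go.

>>> step_arm --pt "0.2 0.03 0 0 0 0 1" --pt "0.4 0.03 0 0 0 0 1" --pt "0.48 0.03 0 0 0 0 1" --pt "0.5 0.03 0 0 0 0 1" --pt "0.5 0.03 0 0 0 0 1"

```text
time: 7.25
ee_pos: [0.6206, 0.1381, 0.0651]
tcp_rot: [0.5, 0.499, 0.501, -0.5]
force: [-0.2, 0.1, -1.2]
finger_gap: 0.0514
```

>>> step_arm --pt "0.015 0 0 0 0 0 1" --pt "0.03 0 0 0 0 0 1" --pt "0.03 0 0 0 0 0 1"

```text
time: 7.55
ee_pos: [0.621, 0.1381, 0.0636]
tcp_rot: [0.5, 0.5, 0.5, -0.5]
force: [0.6, 0.6, -1.2]
finger_gap: 0.0512
```

>>> step_arm --pt "0.015 0 0 0 0 0 1" --pt "0.025 0 0 0 0 0 1" --pt "0.025 0 0 0 0 0 1"

```text
time: 7.85
ee_pos: [0.6212, 0.1382, 0.0631]
tcp_rot: [0.501, 0.5, 0.5, -0.5]
force: [-3.4, -1.3, 7.1]
finger_gap: 0.0513
```

Contact at z = 0.063, so I open the gripper and rise.

>>> step_arm --pt "0 0 0 0 0 0 0.8" --pt "0 0 0 0 0 0 0.6" --pt "0 0 0 0 0 0 0.3" --pt "0 0 0 0 0 0 0" --pt "0 0 0 0 0 0 0" --pt "0 0 0 0 0 0 0"

```text
time: 8.45
ee_pos: [0.6209, 0.1381, 0.0612]
tcp_rot: [0.5, 0.5, 0.5, -0.5]
force: [-0.8, -1.1, 0.5]
finger_gap: 0.0753
```

>>> step_arm --pt "-0.2 0 0 0 0 0 0" --pt "-0.6 0 0 0 0 0 0" --pt "-1 0 0 0 0 0 0" --pt "-1 0 0 0 0 0 0"

```text
time: 8.85
ee_pos: [0.6242, 0.1398, 0.1476]
tcp_rot: [0.502, 0.503, 0.499, -0.496]
force: [-0.1, 1.2, -0.0]
finger_gap: 0.0865
```

```bash
python3 - <<'E'
from h import *
from plant import manip
plan((.379,.2835,.11),30)
E
```

```text
t 8.85 pos [0.6242 0.1398 0.1476] az 0.1 tilt 0.61 gap 0.0865 F [-0.1  1.2 -0. ]
[0.111, -0.767, -0.45, -0.021] rows>= 2
[0.117, -0.7, -0.546, -0.021] rows>= 2
[0.117, -0.623, -0.633, -0.021] rows>= 2
[0.117, -0.536, -0.708, -0.021] rows>= 2
```

>>> step_arm --pt "0 -0.38 -0.22 -0.01 0 0 0" --pt "0 -0.77 -0.45 -0.021 0 0 0" --pt "0 -0.77 -0.45 -0.021 0 0 0"

```text
time: 9.15
ee_pos: [0.5547, 0.1778, 0.142]
tcp_rot: [0.533, 0.463, 0.535, -0.464]
force: [0.1, 0.4, 0.1]
finger_gap: 0.0869
```

>>> step_arm --pt "0 -0.35 -0.27 -0.01 0 0 0" --pt "0 -0.7 -0.55 -0.021 0 0 0" --pt "0 -0.7 -0.55 -0.021 0 0 0"

```text
time: 9.45
ee_pos: [0.4938, 0.2133, 0.1419]
tcp_rot: [0.563, 0.427, 0.564, -0.427]
force: [0.0, -0.0, 0.3]
finger_gap: 0.0875
```

>>> step_arm --pt "0 -0.31 -0.31 -0.01 0 0 0" --pt "0 -0.62 -0.63 -0.021 0 0 0" --pt "0 -0.62 -0.63 -0.021 0 0 0" --pt "0 -0.62 -0.63 -0.021 0 0 0"

```text
time: 9.85
ee_pos: [0.4373, 0.2459, 0.1418]
tcp_rot: [0.589, 0.392, 0.588, -0.391]
force: [0.6, -0.7, -0.0]
finger_gap: 0.0869
```

```bash
python3 - <<'E'
from h import *
from plant import manip
plan((.379,.2835,.11),30)
o=manip.observe();p=manip.read_camera('wrist');pos,M=state(o)
T=np.eye(4);T[:3,:3]=M;T[:3,3]=pos;W=cloud(p,T@p['hand_eye'])
cv2.imwrite('pics/w4.png',p['color'][:,:,::-1])
for n,c,r,h in(('dr',(.379,.2835),.045,.015),('vr',(.4405,.141),.025,.06),):
    m=(np.hypot(W[...,0]-c[0],W[...,1]-c[1])<r)&(abs(W[...,2]-h)<.005);q=W[m]
    if len(q)>9: print(n,len(q),q.mean(0).round(4),cv2.minEnclosingCircle(q[:,:2].astype(np.float32)))
p=manip.read_camera('top');W=cloud(p);cv2.imwrite('pics/t4.png',p['color'][:,:,::-1])
print([(np.round(d['location'],4),round(d['confidence'],2)) for d in manip.mark_of('bottle',p)])
m=(np.hypot(W[...,0]-.62,W[...,1]-.137)<.05)&(W[...,2]>.105);q=W[m];print(len(q),q.mean(0),q[:,2].max())
E
```

```text
t 9.85 pos [0.4373 0.2459 0.1418] az 22.8 tilt 0.08 gap 0.0869 F [ 0.6 -0.7 -0. ]
[0.397, -0.491, -0.716, -0.02] rows>= 2
dr 2905 [0.3768 0.2826 0.0147] ((0.37696385383605957, 0.2820107638835907), 0.027635281905531883)
vr 627 [0.4379 0.1413 0.0594] ((0.4381001889705658, 0.13973820209503174), 0.013686546124517918)
[(array([0.6199, 0.1347, 0.0347]), 0.59)]
299 [0.6196096  0.13642731 0.11894432] 0.12479762409040407
```

View pics/w4.png

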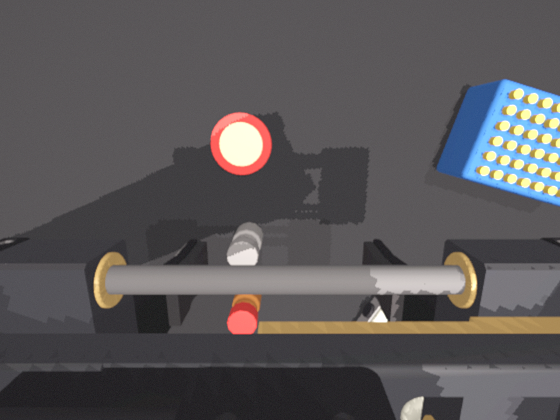

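View pics/t4.png

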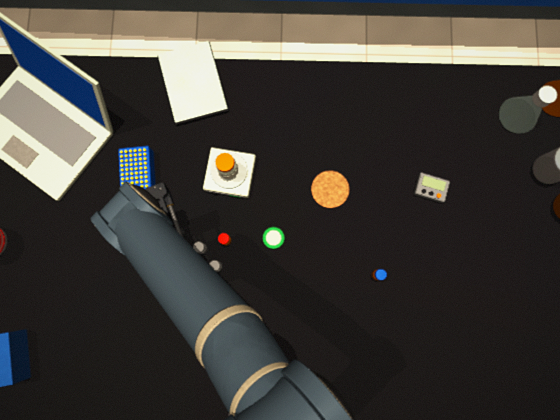

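The bottle's cap sits on the plate's centre and the red dish is clear to grasp at wrist pixel (241,144).

>>> step_arm --pt "0.2 -0.25 -0.36 -0.01 0 0 0" --pt "0.4 -0.5 -0.73 -0.02 0 0 0" --pt "0.4 -0.5 -0.73 -0.02 0 0 0" --pt "0.4 -0.5 -0.73 -0.02 0 0 0"

```text
time: 10.4
ee_pos: [0.3778, 0.284, 0.1091]
tcp_rot: [0.612, 0.354, 0.612, -0.354]
force: [0.1, -0.3, 0.3]
finger_gap: 0.0868
```

```bash
python3 -c "
from h import *
plan((.378,.2825,.005),30)"
```

```text
t 10.4 pos [0.3778 0.284  0.1091] az 29.9 tilt 0.03 gap 0.0868 F [ 0.1 -0.3  0.3]
[0.651, -0.003, 0.008, -0.0] rows>= 2
[0.651, -0.004, 0.009, -0.0] rows>= 2
```

>>> step_arm --pt "0.35 0 0.01 0 0 0 0" --pt "0.7 0 0.01 0 0 0 0" --pt "0.9 0 0.01 0 0 0 0" --pt "0.9 0 0.01 0 0 0 0"

```text
time: 10.8
ee_pos: [0.3786, 0.2816, 0.0358]
tcp_rot: [0.611, 0.354, 0.612, -0.356]
force: [0.1, 0.1, -0.1]
finger_gap: 0.0871
```

```bash
python3 -c "
from h import *
plan((.378,.2825,.005),30)"
```

```text
t 10.8 pos [0.3786 0.2816 0.0358] az 29.8 tilt 0.2 gap 0.0871 F [ 0.1  0.1 -0.1]
[0.385, 0.001, -0.014, -0.001] rows>= 1
```

>>> step_arm --pt "0.2 0 -0.01 0 0 0 0" --pt "0.36 0 -0.01 0 0 0 0" --pt "0.38 0 -0.01 0 0 0 0.15" --pt "0.38 0 -0.01 0 0 0 0.3" --pt "0.38 0 -0.01 0 0 0 0.5" --pt "0.38 0 -0.01 0 0 0 1" --pt "0.38 0 -0.01 0 0 0 1" --pt "0.38 0 -0.01 0 0 0 1"

```text
time: 11.6
ee_pos: [0.3776, 0.2843, 0.0074]
tcp_rot: [0.612, 0.354, 0.612, -0.354]
force: [-0.5, 0.4, 2.8]
finger_gap: 0.0535
```

>>> step_arm --pt "-0.1 0 0 0 0 0 1" --pt "-0.3 0 0 0 0 0 1" --pt "-0.6 0 0 0 0 0 1" --pt "-1 0 0 0 0 0 1" --pt "-1 0 0 0 0 0 1"

```text
time: 12.1
ee_pos: [0.3792, 0.2862, 0.0906]
tcp_rot: [0.613, 0.356, 0.611, -0.351]
force: [-0.1, 0.5, -1.1]
finger_gap: 0.0538
```

```bash
python3 - <<'E'
from h import *
from plant import manip
plan((.583,-.131,.11),0)
p=manip.read_camera('scene');cv2.imwrite('pics/s5.png',p['color'][:,:,::-1])
E
```

```text
t 12.1 pos [0.3792 0.2862 0.0906] az 30.0 tilt 0.44 gap 0.0538 F [-0.1  0.5 -1.1]
[-0.042, -0.066, 0.965, 0.014] rows>= 2
[-0.04, 0.018, 0.967, 0.014] rows>= 2
[-0.04, 0.102, 0.962, 0.014] rows>= 2
[-0.04, 0.186, 0.949, 0.014] rows>= 2
[-0.04, 0.267, 0.93, 0.014] rows>= 2
[-0.04, 0.347, 0.903, 0.014] rows>= 2
```

View pics/s5.png

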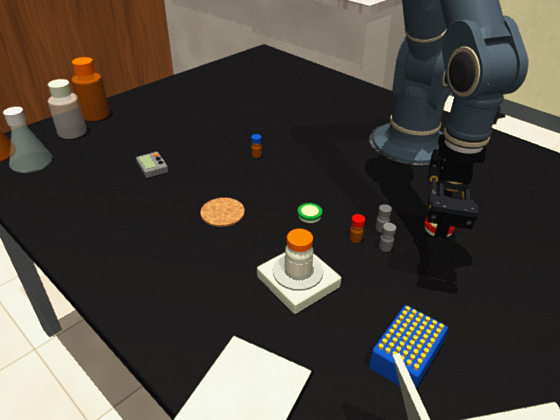

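The red dish is held level at (440,228), and the bottle stands on its plate at (299,253). Now to the pad, starting with a little more height.

>>> step_arm --pt "-0.05 -0.03 0.25 0.004 0 0 1" --pt "-0.1 -0.05 0.6 0.01 0 0 1" --pt "-0.1 -0.066 0.96 0.014 0 0 1"

```text
time: 12.45
ee_pos: [0.4108, 0.2141, 0.0945]
tcp_rot: [0.596, 0.38, 0.596, -0.381]
force: [0.7, -0.6, -1.0]
finger_gap: 0.0539
```

>>> step_arm --pt "-0.02 0 0.32 0.005 0 0 1" --pt "-0.04 0.01 0.65 0.01 0 0 1" --pt "-0.04 0.02 0.97 0.014 0 0 1"

```text
time: 12.75
ee_pos: [0.4449, 0.1438, 0.0974]
tcp_rot: [0.578, 0.406, 0.579, -0.407]
force: [-0.1, 0.6, -0.0]
finger_gap: 0.054
```

>>> step_arm --pt "-0.02 0.03 0.32 0.005 0 0 1" --pt "-0.04 0.07 0.64 0.01 0 0 1" --pt "-0.04 0.1 0.96 0.014 0 0 1"

```text
time: 13.05
ee_pos: [0.4786, 0.0745, 0.1005]
tcp_rot: [0.56, 0.431, 0.561, -0.432]
force: [-0.0, 0.6, 0.1]
finger_gap: 0.0537
```

>>> step_arm --pt "-0.02 0.06 0.32 0.005 0 0 1" --pt "-0.04 0.12 0.63 0.01 0 0 1" --pt "-0.04 0.19 0.95 0.014 0 0 1"

```text
time: 13.35
ee_pos: [0.5125, 0.0051, 0.1036]
tcp_rot: [0.54, 0.455, 0.541, -0.456]
force: [-0.2, 0.7, -0.0]
finger_gap: 0.0537
```

>>> step_arm --pt "-0.02 0.09 0.31 0.005 0 0 1" --pt "-0.04 0.18 0.62 0.01 0 0 1" --pt "-0.04 0.27 0.93 0.014 0 0 1" --pt "-0.04 0.27 0.93 0.014 0 0 1"

```text
time: 13.75
ee_pos: [0.5487, -0.0685, 0.1074]
tcp_rot: [0.519, 0.48, 0.518, -0.481]
force: [-0.2, 0.6, 0.2]
finger_gap: 0.0536
```

```bash
python3 - <<'E'
from h import *
from plant import manip
plan((.583,-.131,.06),0)
o=manip.observe();p=manip.read_camera('wrist');pos,M=state(o)
T=np.eye(4);T[:3,:3]=M;T[:3,3]=pos;W=cloud(p,T@p['hand_eye'])
cv2.imwrite('pics/w5.png',p['color'][:,:,::-1]);hsv=cv2.cvtColor(p['color'],cv2.COLOR_RGB2HSV)
m=(np.hypot(W[...,0]-.585,W[...,1]+.13)<.075)&(hsv[...,1]>90)&(hsv[...,2]>80)&(W[...,2]<.02)
q=W[m].astype(np.float32);print(len(q))
if len(q)>9: print(q.mean(0),cv2.minEnclosingCircle(q[:,:2]),q.min(0),q.max(0))
E
```

```text
t 13.75 pos [ 0.5487 -0.0685  0.1074] az 4.3 tilt 0.11 gap 0.0536 F [-0.2  0.6  0.2]
[0.595, 0.368, 0.81, 0.012] rows>= 2
828Traceback (most recent call last):
  File "<stdin>", line 9, in <module>
cv2.error: OpenCV(4.12.0) /io/opencv/modules/imgproc/src/shapedescr.cpp:201: error: (-215:Assertion failed) count >= 0 && (depth == CV_32F || depth == CV_32S) in function 'minEnclosingCircle'
```

View pics/w5.png

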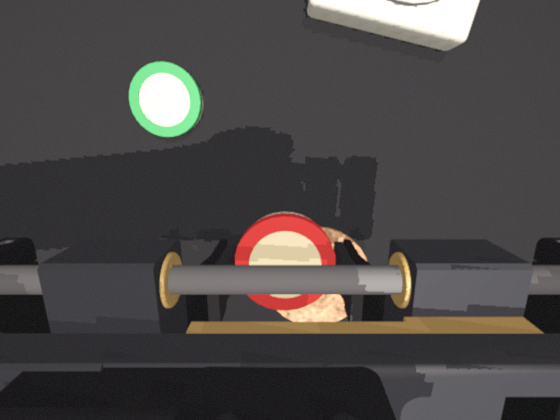

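The red dish is centred between the fingers at (286,262). I'll measure its offset from the TCP.

```bash
python3 - <<'E'
from h import *
from plant import manip
o=manip.observe();p=manip.read_camera('wrist');pos,M=state(o)
T=np.eye(4);T[:3,:3]=M;T[:3,3]=pos;W=cloud(p,T@p['hand_eye'])
hsv=cv2.cvtColor(p['color'],cv2.COLOR_RGB2HSV)
m=(np.hypot(W[...,0]-pos[0],W[...,1]-pos[1])<.04)&(hsv[...,1]>150)&((hsv[...,0]<5)|(hsv[...,0]>175))
q=W[m]; print(pos,len(q),q.mean(0).round(4))
h=q[:,2].max(); q=q[abs(q[:,2]-np.percentile(q[:,2],80))<.003]
print(cv2.minEnclosingCircle(np.ascontiguousarray(q[:,:2],dtype=np.float32)), np.percentile(q[:,2],80))
m=(np.hypot(W[...,0]-.4485,W[...,1]-.017)<.045)&(abs(W[...,2]-.015)<.005);q=W[m]
print('dg',len(q),cv2.minEnclosingCircle(np.ascontiguousarray(q[:,:2],dtype=np.float32)))
E
```

```text
[ 0.54773565 -0.06605267  0.10739036] 2847 [ 0.5463 -0.0614  0.1144]
((0.547122061252594, -0.06831371039152145), 0.02781488746404648) 0.11505915679739726
dg 4194 ((0.44744405150413513, 0.015631653368473053), 0.02793990448117256)
```

>>> step_arm --pt "0.15 0.18 0.4 0.006 0 0 1" --pt "0.4 0.38 0.8 0.012 0 0 1" --pt "0.6 0.38 0.82 0.012 0 0 1" --pt "0.6 0.38 0.82 0.012 0 0 1" --pt "0.6 0.38 0.82 0.012 0 0 1"

```text
time: 14.35
ee_pos: [0.5822, -0.1242, 0.0597]
tcp_rot: [0.502, 0.498, 0.503, -0.497]
force: [0.2, 0.7, 0.2]
finger_gap: 0.0536
```

```bash
python3 -c "
from h import *
plan((.5835,-.130,.016),0)"
```

```text
t 14.35 pos [ 0.5822 -0.1242  0.0597] az 0.6 tilt 0.1 gap 0.0536 F [0.2 0.7 0.2]
[0.546, 0.016, 0.073, 0.002] rows>= 1
```

>>> step_arm --pt "0.2 0.01 0.05 0.002 0 0 1" --pt "0.4 0.01 0.06 0.002 0 0 1" --pt "0.52 0.01 0.06 0.002 0 0 1" --pt "0.52 0.01 0.06 0.002 0 0 1" --pt "0.52 0.01 0.06 0.002 0 0 1"

```text
time: 14.85
ee_pos: [0.5834, -0.1307, 0.0178]
tcp_rot: [-0.499, -0.501, -0.499, 0.501]
force: [1.2, -0.6, 0.6]
finger_gap: 0.0539
```

```bash
python3 -c "
from h import *
plan((.5835,-.130,.014),0)"
```

```text
t 14.85 pos [ 0.5834 -0.1307  0.0178] az -0.3 tilt 0.04 gap 0.0539 F [ 1.2 -0.6  0.6]
[0.047, 0.001, -0.009, -0.001] rows>= 1
```

>>> step_arm --pt "0.02 0 0 0 0 0 1" --pt "0.04 0 0 0 0 0 1" --pt "0.045 0 0 0 0 0 1" --pt "0.045 0 0 0 0 0 1"

```text
time: 15.25
ee_pos: [0.5837, -0.1311, 0.0147]
tcp_rot: [0.499, 0.501, 0.499, -0.501]
force: [-0.1, 0.6, -0.7]
finger_gap: 0.0541
```

>>> step_arm --pt "0.015 0 0 0 0 0 1" --pt "0.02 0 0 0 0 0 1" --pt "0.02 0 0 0 0 0 1"

```text
time: 15.55
ee_pos: [0.5838, -0.1311, 0.0134]
tcp_rot: [0.499, 0.501, 0.499, -0.501]
force: [-1.5, 0.4, 4.2]
finger_gap: 0.0537
```

Contact with the pad. I'll release here.

>>> step_arm --pt "0 0 0 0 0 0 0.8" --pt "0 0 0 0 0 0 0.6" --pt "0 0 0 0 0 0 0.3" --pt "0 0 0 0 0 0 0" --pt "0 0 0 0 0 0 0" --pt "0 0 0 0 0 0 0"

```text
time: 16.15
ee_pos: [0.5834, -0.131, 0.0126]
tcp_rot: [-0.499, -0.501, -0.499, 0.501]
force: [-0.1, -0.8, -0.7]
finger_gap: 0.0771
```

>>> step_arm --pt "-0.2 0 0 0 0 0 0" --pt "-0.6 0 0 0 0 0 0" --pt "-1 0 0 0 0 0 0" --pt "-1 0 0 0 0 0 0"

```text
time: 16.55
ee_pos: [0.5873, -0.1311, 0.0986]
tcp_rot: [0.502, 0.503, 0.496, -0.499]
force: [0.3, 0.6, 0.8]
finger_gap: 0.087
```

```bash
python3 -c "
from h import *
plan((.448,.0165,.06),0)"
```

```text
t 16.55 pos [ 0.5873 -0.1311  0.0986] az -0.3 tilt 0.58 gap 0.087 F [0.3 0.6 0.8]
[0.231, -0.877, -0.919, -0.0] rows>= 3
[0.242, -0.873, -0.921, -0.0] rows>= 3
```

>>> step_arm --pt "0 -0.3 -0.3 0 0 0 0" --pt "0 -0.6 -0.6 0 0 0 0" --pt "0 -0.88 -0.92 0 0 0 0" --pt "0 -0.88 -0.92 0 0 0 0"

```text
time: 16.95
ee_pos: [0.5101, -0.0533, 0.0931]
tcp_rot: [0.499, 0.499, 0.501, -0.5]
force: [0.3, 0.8, 0.1]
finger_gap: 0.087
```

>>> step_arm --pt "0.1 -0.3 -0.3 0 0 0 0" --pt "0.2 -0.6 -0.6 0 0 0 0" --pt "0.35 -0.86 -0.91 0 0 0 0" --pt "0.35 -0.86 -0.91 0 0 0 0" --pt "0.35 -0.86 -0.91 0 0 0 0"

```text
time: 17.45
ee_pos: [0.4454, 0.0161, 0.0651]
tcp_rot: [0.499, 0.501, 0.499, -0.501]
force: [0.3, -0.7, 0.5]
finger_gap: 0.0872
```

```bash
python3 - <<'E'
from h import *
plan((.448,.0165,.005),0)
from plant import manip
for n in('top','scene'):
    p=manip.read_camera(n);W=cloud(p);hsv=cv2.cvtColor(p['color'],cv2.COLOR_RGB2HSV)
    cv2.imwrite(f'pics/{n}6.png',p['color'][:,:,::-1])
    m=(np.hypot(W[...,0]-.5835,W[...,1]+.13)<.045)&(W[...,2]>.017);q=W[m]
    print(n,len(q),q.mean(0).round(4),cv2.minEnclosingCircle(np.ascontiguousarray(q[:,:2],dtype=np.float32)),[(np.round(d['location'],4),round(d['confidence'],2)) for d in manip.mark_of('dish_red',p)])
E
```

```text
t 17.45 pos [0.4454 0.0161 0.0651] az -0.2 tilt 0.03 gap 0.0872 F [ 0.3 -0.7  0.5]
[0.752, 0.032, -0.006, -0.001] rows>= 2
top 317 [ 0.5831 -0.1324  0.021 ] ((0.5831851363182068, -0.13315938413143158), 0.02756863832473755) [(array([ 0.5816, -0.1354,  0.0097]), 0.91)]
scene 299 [ 0.5847 -0.1296  0.0194] ((0.5834751129150391, -0.13002611696720123), 0.028826816007494926) [(array([ 0.5825, -0.1329,  0.0061]), 0.86)]
```

View pics/scene6.png

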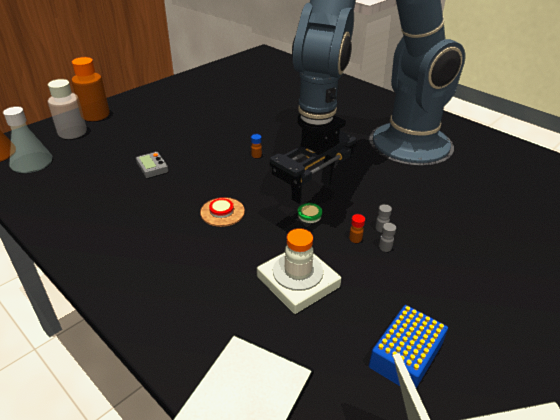

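The red dish lies centred on the pad at (222,207); the gripper is over the green dish at (310,213).

>>> step_arm --pt "0.35 0.03 0 0 0 0 0" --pt "0.65 0.03 0 0 0 0 0" --pt "0.73 0.03 0 0 0 0 0.15" --pt "0.74 0.03 0 0 0 0 0.3" --pt "0.74 0.03 0 0 0 0 0.5" --pt "0.74 0.03 0 0 0 0 1" --pt "0.74 0.03 0 0 0 0 1" --pt "0.74 0.03 0 0 0 0 1"

```text
time: 18.45
ee_pos: [0.4482, 0.0159, 0.0065]
tcp_rot: [0.499, 0.502, 0.498, -0.501]
force: [-1.3, -0.8, 4.0]
finger_gap: 0.0541
```

>>> step_arm --pt "-0.1 0 0 0 0 0 1" --pt "-0.3 0 0 0 0 0 1" --pt "-0.6 0 0 0 0 0 1" --pt "-1 0 0 0 0 0 1" --pt "-1 0 0 0 0 0 1" --pt "-1 0 0 0 0 0 1"

```text
time: 19.05
ee_pos: [0.4477, 0.0158, 0.0865]
tcp_rot: [0.499, 0.502, 0.498, -0.501]
force: [-0.6, -0.0, -0.6]
finger_gap: 0.0542
```

```bash
cat > off.py <<'E'
from h import *
from plant import manip
import sys
def wr(name):
    o=manip.observe();p=manip.read_camera('wrist');pos,M=state(o)
    T=np.eye(4);T[:3,:3]=M;T[:3,3]=pos
    cv2.imwrite(f'pics/{name}.png',p['color'][:,:,::-1])
    return pos,cloud(p,T@p['hand_eye']),cv2.cvtColor(p['color'],cv2.COLOR_RGB2HSV)
E
python3 - <<'E'
from off import *
plan((.5835,-.131,.08),0)
pos,W,hsv=wr('w7')
m=(np.hypot(W[...,0]-pos[0],W[...,1]-pos[1])<.04)&(hsv[...,1]>120)&(abs(hsv[...,0].astype(int)-65)<15)
q=W[m];h=np.percentile(q[:,2],80);q=q[abs(q[:,2]-h)<.003]
print(pos,h,len(q),cv2.minEnclosingCircle(np.ascontiguousarray(q[:,:2],dtype=np.float32)))
E
```

```text
t 19.05 pos [0.4477 0.0158 0.0865] az -0.3 tilt 0.1 gap 0.0542 F [-0.6 -0.  -0.6]
[0.042, 0.853, 0.913, -0.0] rows>= 3
[0.04, 0.851, 0.915, -0.0] rows>= 3
[0.44772604 0.01575385 0.08646474] 0.09493884952228458 2687 ((0.44653403759002686, 0.015076561830937862), 0.027955638244748116)
```

View pics/w7.png

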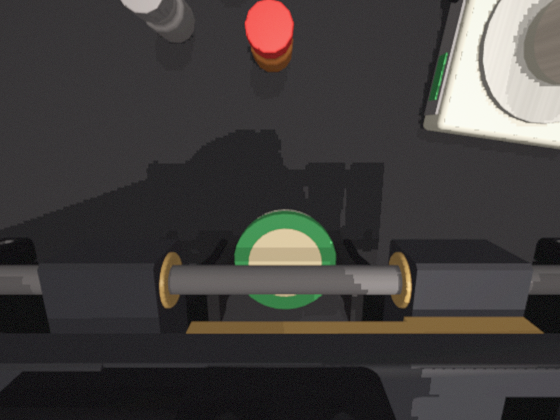

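The green dish is held level and centred at (286,260).

>>> step_arm --pt "0 0.25 0.25 0 0 0 1" --pt "0 0.55 0.6 0 0 0 1" --pt "0 0.85 0.92 0 0 0 1" --pt "0 0.85 0.92 0 0 0 1"

```text
time: 19.5
ee_pos: [0.5172, -0.0623, 0.0844]
tcp_rot: [-0.497, -0.503, -0.497, 0.503]
force: [0.1, -0.2, -0.3]
finger_gap: 0.054
```

>>> step_arm --pt "0 0.3 0.3 0 0 0 1" --pt "0 0.6 0.65 0 0 0 1" --pt "0 0.85 0.92 0 0 0 1" --pt "0.05 0.85 0.92 0 0 0 1" --pt "0.1 0.85 0.92 0 0 0 1" --pt "0.1 0.85 0.92 0 0 0 1"

```text
time: 20.1
ee_pos: [0.5807, -0.13, 0.0761]
tcp_rot: [-0.498, -0.5, -0.501, 0.501]
force: [-0.1, 0.4, -0.4]
finger_gap: 0.0544
```

```bash
python3 - <<'E'
from off import *
plan((.5835,-.1315,.03),0)
E
```

```text
t 20.1 pos [ 0.5807 -0.13    0.0761] az -0.2 tilt 0.24 gap 0.0544 F [-0.1  0.4 -0.4]
[0.576, 0.037, 0.019, -0.0] rows>= 1
```

>>> step_arm --pt "0.2 0.03 0.02 0 0 0 1" --pt "0.4 0.03 0.02 0 0 0 1" --pt "0.52 0.03 0.02 0 0 0 1" --pt "0.54 0.03 0.02 0 0 0 1" --pt "0.54 0.03 0.02 0 0 0 1"

```text
time: 20.6
ee_pos: [0.5848, -0.1332, 0.0339]
tcp_rot: [-0.499, -0.501, -0.499, 0.501]
force: [-0.1, 1.0, -0.7]
finger_gap: 0.0541
```

```bash
python3 - <<'E'
from off import *
plan((.5835,-.1315,.029),0)
E
```

```text
t 20.6 pos [ 0.5848 -0.1332  0.0339] az -0.3 tilt 0.06 gap 0.0541 F [-0.1  1.  -0.7]
[0.061, -0.016, -0.021, -0.001] rows>= 1
```

>>> step_arm --pt "0.02 -0.016 -0.02 0 0 0 1" --pt "0.04 -0.016 -0.02 0 0 0 1" --pt "0.06 -0.016 -0.02 0 0 0 1" --pt "0.06 -0.016 -0.02 0 0 0 1"

```text
time: 21.0
ee_pos: [0.5839, -0.132, 0.0298]
tcp_rot: [-0.499, -0.501, -0.499, 0.501]
force: [-0.2, 0.1, -0.8]
finger_gap: 0.0544
```

>>> step_arm --pt "0.015 0 0 0 0 0 1" --pt "0.02 0 0 0 0 0 1" --pt "0.02 0 0 0 0 0 1"

```text
time: 21.3
ee_pos: [0.5839, -0.1319, 0.0281]
tcp_rot: [-0.499, -0.501, -0.499, 0.501]
force: [0.5, -0.3, -0.2]
finger_gap: 0.054
```

>>> step_arm --pt "0.01 0 0 0 0 0 1" --pt "0.015 0 0 0 0 0 1" --pt "0.015 0 0 0 0 0 1"

```text
time: 21.6
ee_pos: [0.5841, -0.1319, 0.0276]
tcp_rot: [-0.499, -0.501, -0.499, 0.501]
force: [-1.3, 0.8, 4.9]
finger_gap: 0.054
```

Contact. I'll release and rise.

>>> step_arm --pt "0 0 0 0 0 0 0.8" --pt "0 0 0 0 0 0 0.6" --pt "0 0 0 0 0 0 0.3" --pt "0 0 0 0 0 0 0" --pt "0 0 0 0 0 0 0" --pt "0 0 0 0 0 0 0"

```text
time: 22.2
ee_pos: [0.5838, -0.1319, 0.0267]
tcp_rot: [-0.499, -0.501, -0.499, 0.501]
force: [0.3, -0.1, -0.6]
finger_gap: 0.0773
```

>>> step_arm --pt "-0.2 0 0 0 0 0 0" --pt "-0.6 0 0 0 0 0 0" --pt "-1 0 0 0 0 0 0" --pt "-1 0 0 0 0 0 0"

```text
time: 22.6
ee_pos: [0.5876, -0.1319, 0.1127]
tcp_rot: [0.502, 0.503, 0.496, -0.499]
force: [1.0, 0.1, 0.5]
finger_gap: 0.0867
```

```bash
python3 - <<'E'
from off import *
plan((.4395,.1405,.12),35)
E
```

```text
t 22.6 pos [ 0.5876 -0.1319  0.1127] az -0.3 tilt 0.58 gap 0.0867 F [1.  0.1 0.5]
[-0.029, -0.467, -0.849, -0.024] rows>= 2
[-0.023, -0.331, -0.91, -0.024] rows>= 2
[-0.023, -0.188, -0.95, -0.024] rows>= 2
[-0.023, -0.04, -0.968, -0.024] rows>= 2
```

>>> step_arm --pt "-0.02 -0.23 -0.42 -0.012 0 0 0" --pt "-0.03 -0.47 -0.85 -0.024 0 0 0" --pt "-0.03 -0.47 -0.85 -0.024 0 0 0"

```text
time: 22.9
ee_pos: [0.5442, -0.058, 0.1101]
tcp_rot: [0.536, 0.46, 0.538, -0.46]
force: [0.2, -0.0, -0.1]
finger_gap: 0.0869
```

>>> step_arm --pt "-0.02 -0.16 -0.45 -0.012 0 0 0" --pt "-0.02 -0.33 -0.91 -0.024 0 0 0.3" --pt "-0.02 -0.33 -0.91 -0.024 0 0 0.3"

```text
time: 23.2
ee_pos: [0.5076, 0.0093, 0.1115]
tcp_rot: [0.57, 0.418, 0.571, -0.418]
force: [-0.4, -0.8, 0.1]
finger_gap: 0.0775
```

>>> step_arm --pt "-0.02 -0.09 -0.48 -0.012 0 0 0.3" --pt "-0.02 -0.19 -0.95 -0.024 0 0 0.3" --pt "-0.02 -0.19 -0.95 -0.024 0 0 0.3" --pt "-0.02 -0.19 -0.95 -0.024 0 0 0.3"

```text
time: 23.6
ee_pos: [0.4735, 0.0727, 0.1129]
tcp_rot: [0.599, 0.376, 0.598, -0.376]
force: [1.1, 0.0, -0.9]
finger_gap: 0.0616
```

```bash
python3 - <<'E'
from off import *
plan((.4395,.1405,.10),35)
pos,W,hsv=wr('w8')
m=(np.hypot(W[...,0]-.4395,W[...,1]-.1405)<.035)&(abs(W[...,2]-.06)<.005);q=W[m]
print(len(q),cv2.minEnclosingCircle(np.ascontiguousarray(q[:,:2],dtype=np.float32)))
E
```

```text
t 23.6 pos [0.4735 0.0727 0.1129] az 25.7 tilt 0.06 gap 0.0616 F [ 1.1  0.  -0.9]
[0.161, -0.016, -0.948, -0.026] rows>= 2
1268 ((0.4387270212173462, 0.13888436555862427), 0.01341534685343504)
```

View pics/w8.png

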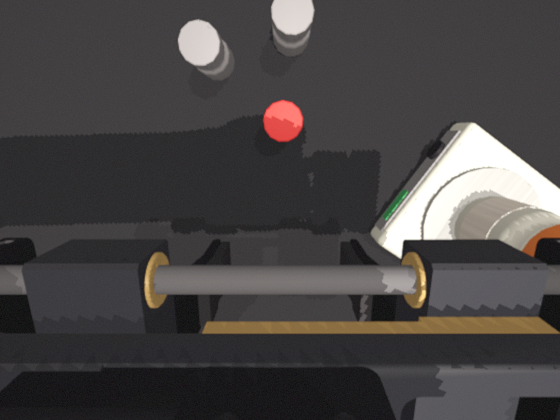

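The red vial is at (283,121), with the grey look-alikes clear at (200,42) and (292,14).

>>> step_arm --pt "0.1 0 -0.46 -0.013 0 0 0.3" --pt "0.18 -0.01 -0.94 -0.026 0 0 0.3" --pt "0.18 -0.01 -0.94 -0.026 0 0 0.3" --pt "0.18 -0.01 -0.94 -0.026 0 0 0.3" --pt "0.18 -0.01 -0.94 -0.026 0 0 0.3"

```text
time: 24.15
ee_pos: [0.4411, 0.1384, 0.0981]
tcp_rot: [0.627, 0.328, 0.626, -0.328]
force: [0.0, -0.5, -0.2]
finger_gap: 0.061
```

```bash
python3 - <<'E'
from off import *
plan((.4395,.1398,.007),35)
E
```

```text
t 24.15 pos [0.4411 0.1384 0.0981] az 34.8 tilt 0.05 gap 0.061 F [ 0.  -0.5 -0.2]
[0.57, -0.004, -0.013, -0.0] rows>= 1
[0.57, -0.004, -0.013, -0.0] rows>= 1
```

>>> step_arm --pt "0.3 0 -0.02 0 0 0 0.3" --pt "0.6 0 -0.02 0 0 0 0.3" --pt "0.8 0 -0.02 0 0 0 0.3" --pt "0.8 0 -0.02 0 0 0 0.3"

```text
time: 24.55
ee_pos: [0.4385, 0.1393, 0.0325]
tcp_rot: [0.626, 0.326, 0.627, -0.329]
force: [0.1, 0.1, 0.4]
finger_gap: 0.061
```

```bash
python3 - <<'E'
from off import *
plan((.4395,.1398,.007),35)
E
```

```text
t 24.55 pos [0.4385 0.1393 0.0325] az 34.8 tilt 0.23 gap 0.061 F [0.1 0.1 0.4]
[0.318, 0.015, 0.002, -0.001] rows>= 1
```

>>> step_arm --pt "0.15 0.01 0 0 0 0 0.3" --pt "0.3 0.01 0 0 0 0 0.3" --pt "0.3 0.01 0 0 0 0 0.45" --pt "0.3 0.01 0 0 0 0 0.55" --pt "0.3 0.01 0 0 0 0 0.65" --pt "0.3 0.01 0 0 0 0 1" --pt "0.3 0.01 0 0 0 0 1" --pt "0.3 0.01 0 0 0 0 1"

```text
time: 25.35
ee_pos: [0.4398, 0.142, 0.0104]
tcp_rot: [0.627, 0.327, 0.627, -0.326]
force: [-1.0, 0.1, 1.5]
finger_gap: 0.0269
```

>>> step_arm --pt "-0.1 0 0 0 0 0 1" --pt "-0.3 0 0 0 0 0 1" --pt "-0.6 0 0 0 0 0 1" --pt "-1 0 0 0 0 0 1" --pt "-1 0 0 0 0 0 1"

```text
time: 25.85
ee_pos: [0.4422, 0.1432, 0.0938]
tcp_rot: [0.629, 0.328, 0.625, -0.325]
force: [0.7, -0.1, -0.6]
finger_gap: 0.0268
```

```bash
python3 - <<'E'
from off import *
plan((.602,.004,.06),0)
p=manip.read_camera('scene');cv2.imwrite('pics/s9.png',p['color'][:,:,::-1])
E
```

```text
t 25.85 pos [0.4422 0.1432 0.0938] az 35.0 tilt 0.44 gap 0.0268 F [ 0.7 -0.1 -0.6]
[0.145, 0.212, 0.857, 0.032] rows>= 2
[0.141, 0.382, 0.796, 0.032] rows>= 2
[0.141, 0.535, 0.703, 0.032] rows>= 2
```

View pics/s9.png

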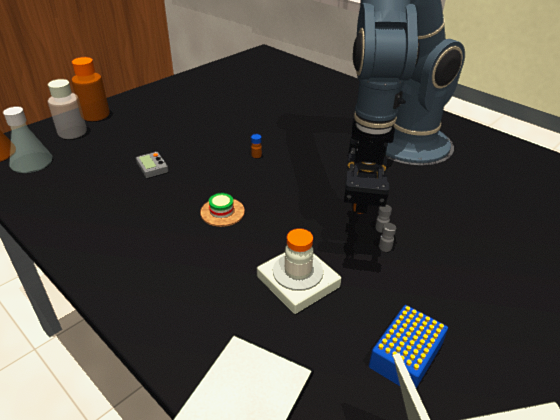

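The stack looks square at (222,205), and the vial is held at (360,208).

>>> step_arm --pt "0 0.07 0.25 0.01 0 0 1" --pt "0 0.14 0.57 0.022 0 0 1" --pt "0 0.21 0.86 0.032 0 0 1"

```text
time: 26.2
ee_pos: [0.4944, 0.0925, 0.0892]
tcp_rot: [0.59, 0.389, 0.59, -0.39]
force: [0.1, -0.8, -0.2]
finger_gap: 0.0272
```

>>> step_arm --pt "0 0.13 0.27 0.011 0 0 1" --pt "0 0.26 0.53 0.022 0 0 1" --pt "0 0.38 0.8 0.032 0 0 1"

```text
time: 26.5
ee_pos: [0.5477, 0.0455, 0.0888]
tcp_rot: [0.547, 0.447, 0.548, -0.448]
force: [-0.0, -0.2, -1.1]
finger_gap: 0.0271
```

>>> step_arm --pt "0 0.18 0.23 0.011 0 0 1" --pt "0 0.36 0.47 0.022 0 0 1" --pt "0 0.53 0.7 0.032 0 0 1" --pt "0.2 0.53 0.7 0.032 0 0 1" --pt "0.2 0.53 0.7 0.032 0 0 1" --pt "0.2 0.53 0.7 0.032 0 0 1"

```text
time: 27.1
ee_pos: [0.598, 0.0026, 0.0726]
tcp_rot: [0.501, 0.497, 0.503, -0.499]
force: [-0.3, 0.1, -0.2]
finger_gap: 0.0268
```

```bash
python3 - <<'E'
from off import *
plan((.602,.004,.016),0)
pos,W,hsv=wr('w10')
m=(np.hypot(W[...,0]-pos[0],W[...,1]-pos[1])<.03)&(hsv[...,1]>150)&((hsv[...,0]<5)|(hsv[...,0]>175))
q=W[m];print(pos,len(q))
h=np.percentile(q[:,2],90);q=q[abs(q[:,2]-h)<.004];print(h,cv2.minEnclosingCircle(np.ascontiguousarray(q[:,:2],dtype=np.float32)))
E
```

```text
t 27.1 pos [0.598  0.0026 0.0726] az 0.4 tilt 0.21 gap 0.0268 F [-0.3  0.1 -0.2]
[0.707, 0.053, -0.017, 0.001] rows>= 2
[0.59797183 0.00257862 0.07255231] 1677
0.12260684257721619 ((0.5975697040557861, -8.141688886098564e-05), 0.013616983778774738)
```

View pics/w10.png

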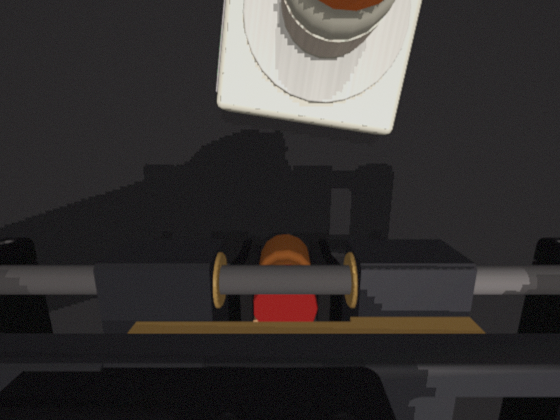

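>>> step_arm --pt "0.25 0.04 -0.02 0 0 0 1" --pt "0.5 0.05 -0.02 0 0 0 1" --pt "0.68 0.05 -0.02 0 0 0 1" --pt "0.72 0.05 -0.02 0 0 0 1" --pt "0.72 0.05 -0.02 0 0 0 1"

```text
time: 27.65
ee_pos: [0.603, 0.0045, 0.0164]
tcp_rot: [0.502, 0.498, 0.502, -0.498]
force: [0.3, 0.6, -0.3]
finger_gap: 0.0268
```

>>> step_arm --pt "0.015 0 0 0 0 0 1" --pt "0.03 0 0 0 0 0 1" --pt "0.03 0 0 0 0 0 1"

```text
time: 27.95
ee_pos: [0.6036, 0.0042, 0.0147]
tcp_rot: [0.502, 0.498, 0.502, -0.498]
force: [-0.5, -0.3, -0.2]
finger_gap: 0.0269
```

>>> step_arm --pt "0.02 -0.01 0 0 0 0 1" --pt "0.04 -0.01 0 0 0 0 1" --pt "0.04 -0.01 0 0 0 0 1"

```text
time: 28.25
ee_pos: [0.6023, 0.0042, 0.0108]
tcp_rot: [0.502, 0.498, 0.502, -0.498]
force: [0.8, -0.0, 0.0]
finger_gap: 0.0269
```

>>> step_arm --pt "0.01 0 0 0 0 0 1" --pt "0.015 0 0 0 0 0 1" --pt "0.015 0 0 0 0 0 1"

```text
time: 28.55
ee_pos: [0.6025, 0.0042, 0.0105]
tcp_rot: [0.502, 0.498, 0.502, -0.498]
force: [-1.9, -0.8, 4.9]
finger_gap: 0.0272
```

Contact with the bench. Before rising I open only part way (the stirrer and stack are near) and pull straight up.

>>> step_arm --pt "0 0 0 0 0 0 0.85" --pt "0 0 0 0 0 0 0.7" --pt "0 0 0 0 0 0 0.5" --pt "0 0 0 0 0 0 0.3" --pt "0 0 0 0 0 0 0.3" --pt "0 0 0 0 0 0 0.3"

```text
time: 29.15
ee_pos: [0.6025, 0.0042, 0.0096]
tcp_rot: [0.502, 0.498, 0.502, -0.498]
force: [-0.3, 0.5, -1.2]
finger_gap: 0.0513
```

>>> step_arm --pt "-0.2 0 0 0 0 0 0.3" --pt "-0.6 0 0 0 0 0 0.3" --pt "-1 0 0 0 0 0 0.3" --pt "-1 0 0 0 0 0 0.3"

```text
time: 29.55
ee_pos: [0.6061, 0.0051, 0.0954]
tcp_rot: [0.504, 0.501, 0.5, -0.495]
force: [0.6, 0.3, -0.5]
finger_gap: 0.0608
```

>>> step_arm --pt "-0.3 0 0 0 0 0 0.3" --pt "-1 0 0 0 0 0 0.3" --pt "-1 0 0 0 0 0 0.3"

```text
time: 29.85
ee_pos: [0.6059, 0.0052, 0.1759]
tcp_rot: [0.504, 0.501, 0.499, -0.495]
force: [0.8, -0.4, 1.3]
finger_gap: 0.0613
```

>>> step_arm --pt "0 -0.5 0 0 0 0 0.3" --pt "0 -1 0 0 0 0 0.3" --pt "0 -1 0 0 0 0 0.3"

```text
time: 30.15
ee_pos: [0.5165, 0.0034, 0.1688]
tcp_rot: [0.501, 0.496, 0.503, -0.5]
force: [0.3, -0.5, -0.7]
finger_gap: 0.0608
```

>>> step_arm --pt "0 -0.5 0 0 0 0 0.3" --pt "0 -1 0 0 0 0 0.3" --pt "0 -1 0 0 0 0 0.3" --pt "0 -1 0 0 0 0 0.3"

```text
time: 30.55
ee_pos: [0.4426, 0.0028, 0.1701]
tcp_rot: [0.502, 0.498, 0.501, -0.498]
force: [1.3, -0.1, 0.6]
finger_gap: 0.0607
```

```bash
python3 - <<'E'
from off import *
print(manip.observe()['time'],manip.observe()['qvel'].round(3))
for n in('top','scene'):
    p0=pickle.load(open(n+'0.pkl','rb'));W0=cloud(p0)
    p=manip.read_camera(n);W=cloud(p);cv2.imwrite(f'pics/{n}11.png',p['color'][:,:,::-1])
    for k,W_,c,r,lo,hi in(('stack',W,(.5835,-.131),.045,.03,.05),('bottle',W,(.62,.137),.04,.112,.14),('vial',W,(.602,.004),.03,.05,.07),('vb',W,(.36,-.25),.03,.05,.07),('vb0',W0,(.36,-.25),.03,.05,.07)):
        m=(np.hypot(W_[...,0]-c[0],W_[...,1]-c[1])<r)&(W_[...,2]>lo)&(W_[...,2]<hi);q=W_[m]
        if len(q)>5: print(n,k,len(q),q.mean(0).round(4),np.round(cv2.minEnclosingCircle(np.ascontiguousarray(q[:,:2],dtype=np.float32))[0],4))
        else: print(n,k,len(q))
E
```

```text
30.55 [-0.008  0.027  0.005 -0.047  0.003 -0.003 -0.   ]
top stack 349 [ 0.5836 -0.1318  0.0355] [ 0.5834 -0.1316]
top bottle 290 [0.6201 0.1366 0.1195] [0.6208 0.1374]
top vial 90 [0.6012 0.0017 0.0589] [0.6026 0.0022]
top vb 100 [ 0.36   -0.2513  0.0588] [ 0.36   -0.2518]
top vb0 97 [ 0.36   -0.2515  0.0592] [ 0.3599 -0.252 ]
scene stack 326 [ 0.5856 -0.1277  0.0343] [ 0.5838 -0.13  ]
scene bottle 407 [0.624  0.1416 0.1183] [0.6229 0.1395]
scene vial 122 [0.6053 0.0073 0.0572] [0.6033 0.0055]
scene vb 66 [ 0.3628 -0.2476  0.0568] [ 0.361  -0.2489]
scene vb0 71 [ 0.3627 -0.2472  0.0564] [ 0.362  -0.2479]
```

View pics/top11.png

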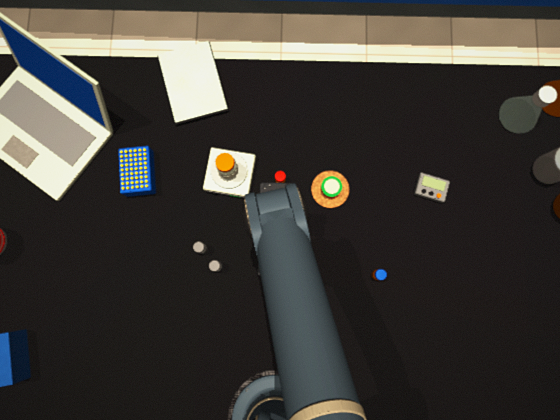

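View pics/scene11.png

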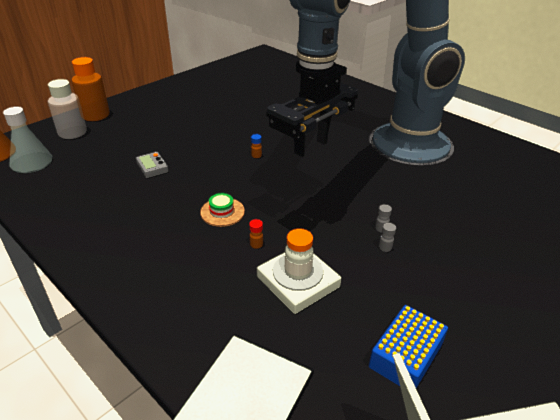

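Everything stands in place. The top camera puts the vial at (0.601, 0.002), against a midpoint of (0.601, 0.002). I'll settle and hand in.

>>> step_arm --pt "0 0 0 0 0 0 0.3" --pt "0 0 0 0 0 0 0.3" --pt "0 0 0 0 0 0 0.3" --pt "0 0 0 0 0 0 0.3"

```text
time: 31.05
ee_pos: [0.4427, 0.0031, 0.1696]
tcp_rot: [0.502, 0.498, 0.502, -0.498]
force: [-0.1, 0.0, -0.9]
finger_gap: 0.0611
```

```bash
python3 -c "
from plant import manip
print(manip.close_job())"
```

```text
the job is handed in; nothing more can be done
None
```

The bench is set up and the job was handed in at about 31 s; it reports no verdict. The bottle is on the plate, the red dish is on the pad with the green dish on top, and the red vial is on the bench halfway between them. Everything was let go, and the gripper was raised and drawn back from all of it.

**Last checks, top camera:**

| Item | Distance from its target |
|---|---|
| Bottle from plate centre | about 0.5 mm |
| Red dish from pad centre | about 0.5 mm (measured before the green dish went on) |
| Green dish from red dish centre | about 1 mm |
| Red vial from the midpoint | under 1 mm |

- **Upright:** all four look upright in the final pictures, and the heights I measured (bottle cap, stack top, vial cap) match things standing flat.
- **Bystanders:** the blue vial reads within 1 mm of where it started. The tip box and timer look unmoved in the pictures, but I did not measure them.
- **Disagreement:** the scene camera reads up to 5 mm off the top camera, mostly in y. That shift was there from the start and affects everything alike, so I compared positions within one camera.

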